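Take the notched filter plate from the drawer and hold it up label end first

ROBOT

A 7-joint arm with a two-finger parallel gripper is mounted at the origin on a cart in front of the work surface, level with it; the furniture and walls round the work are solid. World frame = base frame: x ahead of the robot, y to its left, z up, the work surface at z = 0. Lengths are in m, angles in rad, forces in N, time in s.
With the tool pointing down it reaches from about 0.4 to 0.85 m from the base axis. Payload 4.5 kg.
Tool frame: the origin (TCP) lies between the finger pads; the fingertips stand 11 mm ahead of it and the grasp point (between the pads) lies 8 mm behind it (r.tip_reach is the distance from the TCP to the fingertips, in m); x points along the fingers, y is the direction in which the jaws open and shut, and the axes are right-handed (so a half turn about x gives the same grasp; the last joint's range is limited). The gripper opens to 88 mm and grips with 3 to 60 N. Pads are 18 mm wide; open, the fingers measure 123 mm over their backs; the gripper's body (75 mm by 187 mm) begins 45 mm behind the grasp point.
Start: joints at [-1.314, 0.689, -0.195, 1.565, 0.157, 0.902, -0.215], TCP at [0.138, 0.61, 0.25] pointing down, gripper open.
Joint ranges: [-3.01, 3.01], [-0.46, 2.08], [-1.47, 1.51], [0.13, 2.56], [-1, 4.14], [0.04, 2.09], [-2.66, 2.66]. Speed limits (rad/s): [2.57, 2.57, 3.14, 3.14, 3.14, 3.14, 3.14].

INTERFACE

Orientations are given as a unit quaternion [x, y, z, w].
In Python, from plant import r gives the robot as it stands.
- The arm moves only by the tool drive_tool, never from a script. Its argument "deltas" is a list of rows, each a list of 3 entries, a list of its own where there are three numbers: the turn, a rotation vector about the tool's x, y, z in degrees, then the shift along the tool's x, y, z in cm, then the finger opening in cm, from 0 to 8.81. A call has 1 to 12 rows; each row shifts and turns the commanded pose from where the row before left it, along the tool's axes as they then stand; what a row does not reach is not made up. A row lasts 1/12 s, in which the tool goes at most 41.7 mm and 7.16 degrees, less where a joint would pass 70% of its speed; a pose out of reach is approached as far as the arm can. A call is refused whole if a number of a shift passes 4.17 or a number of a turn 7.16, either way. A call with a gripper value outside its range is refused whole. The fingers move at their own pace and stop on an object; "force" is the grip in N (left out, the last holds). Time passes only in rows, so rows that do not move let the fingers close. It gives the time, the measured TCP pose, the force and the opening at its end, in the units of the state.
- r.get_state(): the state, without advancing time (a new reading comes with each control period).
- r.snapshot(name): name is "side" or "top"; returns a dict with "color" (420x560x3 uint8, red, green, blue), "fov_y" (degrees; the focal length in pixels is half the picture's height over the tangent of half this angle, whatever the lens; pixels are square), "cx", "cy" (the principal point, pixels), "k1" (the pictures are not rectified: a ray, as slopes to the right and down, at radius r is drawn at 1 + k1 r^2 times it, then the intrinsics apply), "extrinsics" (4x4, takes a point from world to camera coordinates). Camera axes: x right, y up, looking along -z (the intrinsics and any distortion apply to the point x, -y, -z); pixel columns grow to the right and rows downward; lengths in m; the calibration is good to about 2 mm. A picture is of the moment at which its call begins. There is no depth.
- r.finish_job(): hands the job in, once; it reports no verdict.
The state is a dict: "clock": time; "q": joint angles; "qd": joint speeds; "joint_torque": joint torques, N m; "tool_pos": TCP position; "eef_rot": TCP orientation; "contact_force": force on the tool from outside, world axes, zero at the start; "moment": the same for the moment, N m; "opening": opening from 0.0 (shut) to 1.0 (fully open).
Only numpy, scipy, OpenCV 4.12 (cv2) and the standard library are available. Lean on these libraries where they do the work, as an engineer would, in place of code of your own. Each camera call takes 0.05 s, during which the arm holds its last target. There are 200 camera calls.

TASK

Pull the drawer of the small drawer unit out to its stop and leave it out. Of the two filter plates inside, take the one with the corner notch and finish holding it in the gripper, still, at least 20 cm above the bench, tipped at about 45 degrees so that its notched end (the label end) is uppermost and its top face still looks upward. Do not lift the plate without a notch, and do not disturb the other things on the bench.

Things in the scene. Friction and masses are not known exactly. Their poses are not given: they have to be found in the camera images.
- drawer_case: grey sheet-steel drawer unit fixed on the bench, 195 mm deep (x) x 330 mm wide (y) x 80 mm high, one drawer; origin at the centre of its underside on the bench top, z up, its own -x points out of the drawer front, towards the robot
- drawer (a joint): how far the drawer is pulled out along the unit's own -x, m: 0 shut, 0.16 at its stop; plain slides (a few newtons), stays where it is left; the plates lie loose in it, so pull smoothly (0.1 m/s is fine)
- drawer_handle (a point): middle of the drawer's bar handle, a round steel bar 11 mm thick and 120 mm long along the unit's y, on two posts 51 mm either side of the middle; the point moves with the drawer, axes as the unit's; 50 mm above the bench (30 mm below the unit's top), clear gap of 36 mm between bar and drawer front
- drawer_floor (a point): point on the drawer's dark inner floor (14 mm above the bench) midway between two rubber disc rests 33 mm across, 22 mm high, 78 mm to its left and right (y); a plate lies loose on each. Moves with the drawer. Inside 177 x 298 mm; walls to 46 mm above the bench, front panel (90 mm in front of the point) to 74 mm, divider to 30 mm. Fully out, the unit's edge is 70 mm behind the point
- plate_mid (a point): centre of the notched filter plate: aluminium, 100 (own x) x 40 (y) x 8 mm (z), 60-130 g, rows of small holes, the same frosted strip near both ends; a 14 x 12 mm notch in its +x +y corner, so x points to the notched end; z leaves its top face. Lies flat, top up, centre 40 mm above the bench, on either rest, its x up to 125 degrees either side of the unit's; grasp across the width at the middle
- blank_mid (a point): centre of the other filter plate, of the same size and look but with no notch; lies on the other rest, turned any way
- seal_jar: white jar with screw lid, 54 mm across, 69 mm high; bystander, origin under its centre
- brass_tee: brass tee fitting 101 mm long, 55 mm high; bystander
- coupler_mini: small plated coupler 41 mm long, 20 mm high, lying on top of the drawer unit; bystander
- grease_barb: barbed steel plug 27 mm across, standing 46 mm high; bystander, origin under its centre
- cam_coupling: blackened hose coupling 105 mm long, 49 mm high, lying; bystander

How it is judged:
On the way, in this order (a step that is already met when the one before it is completed fails the run):
1. the drawer is out at its stop, the notched plate still lying in it (value of joint drawer above 0.152 m and height (world z) of plate_mid below 0.07 m), for 0.2 s.
2. the notched plate is lifted clear of the drawer (value of joint drawer above 0.148 m and height (world z) of plate_mid above 0.1 m), for 0.1 s.
At the end, for the whole second after the job is handed in: Drawer within 12 mm of its stop; notched plate held still by the fingers alone, centre 195 mm or more above the bench, notched end up with its length 30 degrees or more from level, top face within 69 degrees of straight up; the other plate lies in the drawer (value of joint drawer above 0.148 m and height (world z) of plate_mid above 0.195 m and angle between plate_mid's own x axis and vertical below 1.05 rad and angle between plate_mid's own z axis and vertical below 1.2 rad and contact force between plate and the fingers above 1 N and contact force between plate and drawer_case below 0.2 N and linear speed of plate below 0.03 m/s and distance between blank_mid and drawer_floor below 0.14 m and height (world z) of blank_mid below 0.07 m); the arm keeps its last pose, push and grip.
It fails at once if the plate without a notch is lifted out (height (world z) of blank_mid above 0.08 m).
It fails at once if a bystander is moved more than 40 mm (distance of any of coupler_mini, seal_jar, grease_barb, cam_coupling, brass_tee from where it was at the start of the episode above 0.04 m).
It also fails if it takes over 53 s, if anything falls off the work surface, if the arm or the gripper's body presses on something with over 40 N, if the wrist force passes 120 N, or if a joint passes its speed limit or range.

## Working session

There is one attempt and no reset: what is moved stays moved. The work goes in short steps, Python scripts to look and compute and a tool call to move; the robot and the scene stay as the last step left them, time stands still between calls to the robot, and variables do not carry over. Pictures are saved under pics/ and viewed, about 8 in all and at most 12, crops included, and the job is handed in when it is done.

Besides the shell and the picture viewer there is one more tool, called after "Emit:" as name(argument=value, ...) on one line, values as JSON. drive_tool: Moves the arm, as the interface text tells. Its arguments: {"type":"object","properties":{"deltas":{"type":"array","items":{"type":"array"}},"force":{"type":"number"}},"required":["deltas"]}

```bash
ls; mkdir -p pics; cat > h.py <<'E'
from plant import r
import numpy as np, cv2
from scipy.spatial.transform import Rotation as R
def snap(n,out):
    s=r.snapshot(n); cv2.imwrite(out,s["color"][:,:,::-1]); np.save("pics/%s.npy"%n,{k:s[k] for k in s if k!="color"},allow_pickle=True); return s
def cal(n): return np.load("pics/%s.npy"%n,allow_pickle=True).item()
def px2w(n,u,v,z):
    s=cal(n); f=210/np.tan(np.radians(s["fov_y"])/2)
    K=np.array([[f,0,s["cx"]],[0,f,s["cy"]],[0,0,1]])
    p=cv2.undistortPointsIter if 0 else None
    a=np.array([(u-s["cx"])/f,(v-s["cy"])/f]); b=a.copy()
    for _ in range(30): b=a/(1+s["k1"]*(b@b))
    E=np.array(s["extrinsics"]); d=E[:3,:3].T@np.array([b[0],-b[1],-1]); c=-E[:3,:3].T@E[:3,3]
    return c+d*(z-c[2])/d[2]
def w2px(n,p):
    s=cal(n); f=210/np.tan(np.radians(s["fov_y"])/2); E=np.array(s["extrinsics"])
    q=E[:3,:3]@np.array(p)+E[:3,3]; a=np.array([q[0],-q[1]])/-q[2]
    return a*(1+s["k1"]*(a@a))*f+[s["cx"],s["cy"]]
E
python3 - <<'E'
from h import *
for n in("top","side"):
    s=snap(n,f"pics/{n}0.png"); E=np.array(s["extrinsics"]); print(n,s["fov_y"],s["cx"],s["cy"],s["k1"],-E[:3,:3].T@E[:3,3])
a=cv2.imread("pics/top0.png");b=cv2.imread("pics/side0.png")
s=r.get_state();print(s)
print(R.from_quat(s["eef_rot"]).as_matrix().round(3), r.tip_reach)
E
```

```text
pics
top 55.55741852005709 282.3907057499332 215.08193571628945 -0.10241759667748117 [0.39963549 0.06847002 1.29056786]
side 50.59233457801803 278.367781894825 206.391508284272 -0.10764262068130726 [ 0.61374228 -0.85754609  0.72443397]
{'clock': 0.1, 'q': array([-1.31419558,  0.68988611, -0.19451533,  1.56619576,  0.15728747,
        0.90247474, -0.21511906]), 'qd': array([-0.00018945, -0.00183649, -0.0002332 , -0.00384105, -0.00110652,
        0.00034888, -0.00048905]), 'joint_torque': array([-2.38497450e-03, -5.28502357e+01, -1.27136417e+00, -1.53836811e+01,
       -5.26227825e-02,  1.98534064e-03,  3.54099598e-05]), 'tool_pos': array([0.13802464, 0.6090359 , 0.24901062]), 'eef_rot': array([ 0.07803843,  0.70275014, -0.07915142,  0.7027    ]), 'contact_force': array([-0.10903564,  0.03975725, -1.10608478]), 'moment': array([ 0.0094235 ,  0.02078637, -0.01017905]), 'opening': 0.9978108815158483}
[[-0.     0.221  0.975]
 [-0.002  0.975 -0.221]
 [-1.    -0.002  0.   ]] 0.011
```

View pics/top0.png

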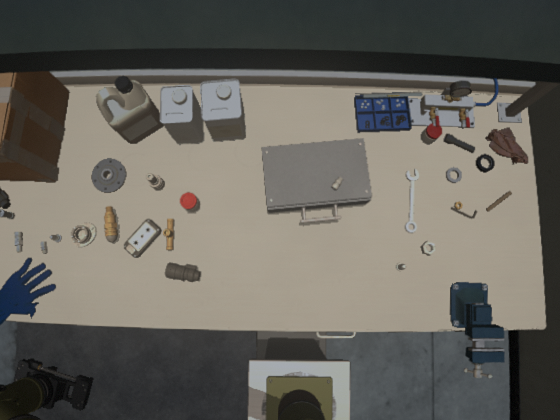

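View pics/side0.png

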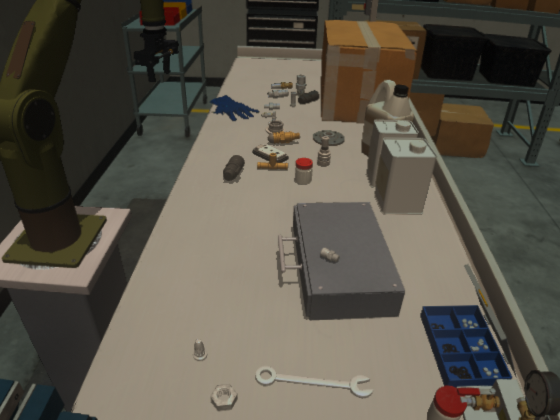

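The top view shows the drawer unit at about (316,175), with its handle at about (321,214) facing the robot. The coupler is on top at (337,183), the grease barb is at (401,266), and the tee, jar and hose coupling are well to the left. The side view agrees. I'll enlarge the handle area next.

```bash
python3 - <<'E'
from h import *
a=cv2.imread("pics/top0.png")[130:230,250:380]
cv2.imwrite("pics/c1.png",cv2.resize(a,None,fx=6,fy=6,interpolation=cv2.INTER_CUBIC))
E
```

```text
(no output)
```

View pics/c1.png

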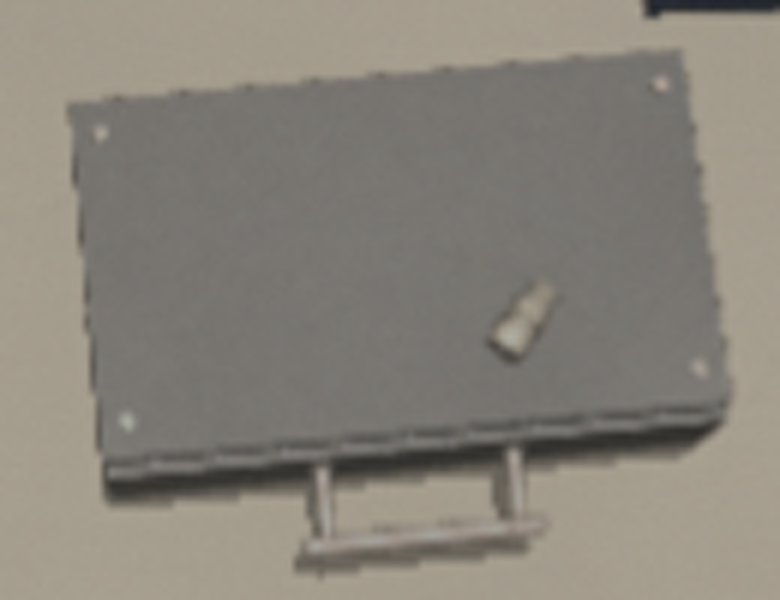

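```bash
cat >> h.py <<'E'
def rows(pos,Rt,N):
    s=r.get_state(); R0=R.from_quat(s["eef_rot"]).as_matrix(); t=R0.T@(np.array(pos)-s["tool_pos"])
    rv=R.from_matrix(R0.T@Rt).as_rotvec()/N; S=sum(R.from_rotvec(rv*k).as_matrix() for k in range(N))
    sh=np.linalg.solve(S,t)*100; print(N,"x",np.degrees(rv).round(2).tolist(),sh.round(2).tolist(),"vmax",abs(sh).max().round(2))
def down(yaw,tilt=0):
    "tool x down, tool y at world yaw (deg); tilt about tool z"
    y=np.array([np.cos(np.radians(yaw)),np.sin(np.radians(yaw)),0]);x=np.array([0,0,-1.]);M=np.c_[x,y,np.cross(x,y)]
    return M@R.from_euler('z',tilt,degrees=True).as_matrix()
E
python3 - <<'E'
from h import *
P=lambda u,v,z:px2w("top",250+u/6,130+v/6,z)
c=[P(*q,.08) for q in((70,103),(682,52),(728,405),(105,465))]
for q in c:print(q.round(4))
print("ctr",np.mean(c,0).round(4))
l,rr=P(303,547,.055),P(547,522,.055);print("h",l.round(4),rr.round(4),((l+rr)/2).round(4))
d=(c[0]+c[1]-c[2]-c[3]);print("yaw x",np.degrees(np.arctan2(d[1],d[0])))
d=(c[0]+c[3]-c[1]-c[2]);print("yaw y",np.degrees(np.arctan2(d[1],d[0])))
d=l-rr;print(np.degrees(np.arctan2(d[1],d[0])), np.linalg.norm(d))
print("coupler",P(490,345,.09).round(3),P(555,285,.09).round(3))
print("barb",px2w("top",401,265,.03).round(3), "tee",px2w("top",170,234,.03).round(3))
E
```

```text
[0.8142 0.1298 0.08  ]
[ 0.8499 -0.1962  0.08  ]
[ 0.6574 -0.2162  0.08  ]
[0.6199 0.1069 0.08  ]
ctr [ 0.7354 -0.0439  0.08  ]
h [0.5827 0.0034 0.055 ] [ 0.5981 -0.1247  0.055 ] [ 0.5904 -0.0606  0.055 ]
yaw x 6.315084149911414
yaw y 96.43268957552017
96.86172104808168 0.1290307829037788
coupler [ 0.684 -0.09   0.09 ] [ 0.717 -0.125  0.09 ]
barb [ 0.451 -0.32   0.03 ] tee [0.538 0.419 0.03 ]
```

```bash
python3 - <<'E'
from h import *
rows([.588,-.058,.15],down(6.4,10),24)
E
```

```text
24 x [2.94, -0.26, 0.37] [0.43, -0.62, 3.51] vmax 3.51
```

Emit:
drive_tool(deltas=[[[2.94, -0.26, 0.37], [0.43, -0.62, 3.51], 3.2], [[2.94, -0.26, 0.37], [0.43, -0.62, 3.51], 3.2], [[2.94, -0.26, 0.37], [0.43, -0.62, 3.51], 3.2], [[2.94, -0.26, 0.37], [0.43, -0.62, 3.51], 3.2], [[2.94, -0.26, 0.37], [0.43, -0.62, 3.51], 3.2], [[2.94, -0.26, 0.37], [0.43, -0.62, 3.51], 3.2], [[2.94, -0.26, 0.37], [0.43, -0.62, 3.51], 3.2], [[2.94, -0.26, 0.37], [0.43, -0.62, 3.51], 3.2], [[2.94, -0.26, 0.37], [0.43, -0.62, 3.51], 3.2], [[2.94, -0.26, 0.37], [0.43, -0.62, 3.51], 3.2], [[2.94, -0.26, 0.37], [0.43, -0.62, 3.51], 3.2], [[2.94, -0.26, 0.37], [0.43, -0.62, 3.51], 3.2]])

```text
clock: 1.1
tool_pos: [0.4683, 0.3445, 0.2021]
eef_rot: [0.313, 0.623, -0.264, 0.667]
contact_force: [1.3, 0.2, -0.3]
opening: 0.365
```

Emit:
drive_tool(deltas=[[[2.94, -0.26, 0.37], [0.43, -0.62, 3.51], 3.2], [[2.94, -0.26, 0.37], [0.43, -0.62, 3.51], 3.2], [[2.94, -0.26, 0.37], [0.43, -0.62, 3.51], 3.2], [[2.94, -0.26, 0.37], [0.43, -0.62, 3.51], 3.2], [[2.94, -0.26, 0.37], [0.43, -0.62, 3.51], 3.2], [[2.94, -0.26, 0.37], [0.43, -0.62, 3.51], 3.2], [[2.94, -0.26, 0.37], [0.43, -0.62, 3.51], 3.2], [[2.94, -0.26, 0.37], [0.43, -0.62, 3.51], 3.2], [[2.94, -0.26, 0.37], [0.43, -0.62, 3.51], 3.2], [[2.94, -0.26, 0.37], [0.43, -0.62, 3.51], 3.2], [[2.94, -0.26, 0.37], [0.43, -0.62, 3.51], 3.2], [[2.94, -0.26, 0.37], [0.43, -0.62, 3.51], 3.2]])

```text
clock: 2.1
tool_pos: [0.588, -0.0592, 0.1494]
eef_rot: [0.517, 0.483, -0.423, 0.566]
contact_force: [-0.4, -0.9, 0.0]
opening: 0.364
```

```bash
python3 - <<'E'
from h import *
s=r.get_state();print(s["clock"],s["tool_pos"],s["q"].round(2));rows([.590,-.055,.05],down(6.4,10),8)
E
```

```text
2.1 [ 0.58798012 -0.05919696  0.14935648] [ 0.07  0.73 -0.05  1.93  0.03  0.3   0.11]
8 x [-0.01, -0.01, -0.03] [1.23, -0.19, -0.05] vmax 1.23
```

Emit:
drive_tool(deltas=[[[0, 0, 0], [1.23, -0.19, -0.05], 3.2], [[0, 0, 0], [1.23, -0.19, -0.05], 3.2], [[0, 0, 0], [1.23, -0.19, -0.05], 3.2], [[0, 0, 0], [1.23, -0.19, -0.05], 3.2], [[0, 0, 0], [1.23, -0.19, -0.05], 3.2], [[0, 0, 0], [1.23, -0.19, -0.05], 3.2], [[0, 0, 0], [1.23, -0.19, -0.05], 3.2], [[0, 0, 0], [1.23, -0.19, -0.05], 3.2]])

```text
clock: 2.77
tool_pos: [0.5897, -0.0531, 0.0493]
eef_rot: [0.516, 0.484, -0.422, 0.567]
contact_force: [-0.2, 0.3, -0.9]
opening: 0.362
```

```bash
python3 - <<'E'
from h import *
s=snap("side","pics/s1.png");a=cv2.imread("pics/s1.png")[180:310,220:390]
cv2.imwrite("pics/c2.png",cv2.resize(a,None,fx=4.5,fy=4.5,interpolation=cv2.INTER_CUBIC))
print(r.get_state()["tool_pos"])
E
```

```text
[ 0.58850045 -0.05273578  0.04711573]
```

View pics/c2.png

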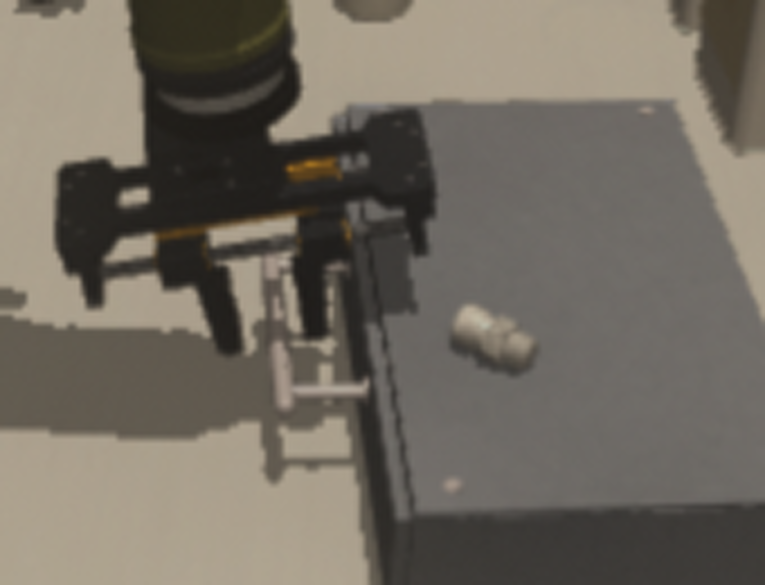

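The fingers straddle the bar at crop (275,330) and clear the front panel. I'll close them and pull.

Emit:
drive_tool(deltas=[[[0, 0, 0], [0, 0, 0], 0], [[0, 0, 0], [0, 0, 0], 0], [[0, 0, 0], [0, 0, 0], 0], [[0, 0, 0], [0, 0, 0], 0], [[0, 0, 0], [-0.04, -0.2, 0], 0], [[0, 0, 0], [-0.08, -0.45, 0], 0], [[0, 0, 0], [-0.14, -0.8, 0], 0], [[0, 0, 0], [-0.14, -0.8, 0], 0], [[0, 0, 0], [-0.14, -0.8, 0], 0], [[0, 0, 0], [-0.14, -0.8, 0], 0], [[0, 0, 0], [-0.14, -0.8, 0], 0], [[0, 0, 0], [-0.14, -0.8, 0], 0]], force=35)

```text
clock: 3.82
tool_pos: [0.5369, -0.0594, 0.0518]
eef_rot: [0.509, 0.495, -0.43, 0.558]
contact_force: [2.5, 3.0, -50.1]
opening: 0.116
```

Emit:
drive_tool(deltas=[[[0, 0, 0], [-0.14, -0.8, 0], 0], [[0, 0, 0], [-0.14, -0.8, 0], 0], [[0, 0, 0], [-0.14, -0.8, 0], 0], [[0, 0, 0], [-0.14, -0.8, 0], 0], [[0, 0, 0], [-0.14, -0.8, 0], 0], [[0, 0, 0], [-0.14, -0.8, 0], 0], [[0, 0, 0], [-0.14, -0.8, 0], 0], [[0, 0, 0], [-0.14, -0.8, 0], 0], [[0, 0, 0], [-0.14, -0.8, 0], 0], [[0, 0, 0], [-0.14, -0.8, 0], 0]])

```text
clock: 4.65
tool_pos: [0.4778, -0.0665, 0.0533]
eef_rot: [0.509, 0.497, -0.43, 0.556]
contact_force: [2.0, 8.1, -58.7]
opening: 0.11
```

```bash
python3 - <<'E'
from h import *
s=r.get_state();p=s["tool_pos"];print(s["contact_force"],s["opening"],p,((p-[.5885,-.0527,0])@[.9938,.1115,0]))
E
```

```text
[  1.99224684   8.10701314 -58.74699675] 0.1097129975402648 [ 0.4778439  -0.06650789  0.05330136] -0.11150961445903611
```

Emit:
drive_tool(deltas=[[[0, 0, 0], [0.2, -0.2, 0], 0], [[0, 0, 0], [0.2, -0.2, 0], 0]])

```text
clock: 4.82
tool_pos: [0.4773, -0.0665, 0.0527]
eef_rot: [0.51, 0.495, -0.428, 0.559]
contact_force: [-2.4, 5.3, 10.6]
opening: 0.112
```

```bash
python3 - <<'E'
from h import *
s=r.get_state();p=s["tool_pos"];print(s["contact_force"],s["moment"],s["opening"],p,((p-[.5885,-.0527,0])@[.9938,.1115,0]));print(R.from_quat(s["eef_rot"]).as_matrix().round(3))
print(down(6.4,10).round(3))
E
```

```text
[-2.44822727  5.33287612 10.5989499 ] [0.97528705 0.4695303  0.10102954] 0.11238131409052539 [ 0.47729642 -0.06654982  0.05267281] -0.11205837027188989
[[ 0.144  0.983  0.117]
 [ 0.026  0.115 -0.993]
 [-0.989  0.146 -0.009]]
[[ 0.173  0.979  0.111]
 [ 0.019  0.11  -0.994]
 [-0.985  0.174  0.   ]]
```

Emit:
drive_tool(deltas=[[[0, 0, 0], [-0.1, -0.8, 0], 0], [[0, 0, 0], [-0.1, -0.8, 0], 0], [[0, 0, 0], [-0.1, -0.8, 0], 0], [[0, 0, 0], [-0.1, -0.8, 0], 0], [[0, 0, 0], [-0.1, -0.8, 0], 0], [[0, 0, 0], [-0.1, -0.8, 0], 0]])

```text
clock: 5.32
tool_pos: [0.4333, -0.0716, 0.0529]
eef_rot: [0.511, 0.493, -0.425, 0.561]
contact_force: [28.6, 10.6, -20.1]
opening: 0.112
```

```bash
python3 - <<'E'
from h import *
s=r.get_state();p=s["tool_pos"];print(s["contact_force"],s["moment"],s["opening"],p,((p-[.5885,-.0527,0])@[.9938,.1115,0]))
E
```

```text
[ 28.64827245  10.56538645 -20.0841225 ] [ 2.02936669 -6.8963178   0.38501402] 0.11223189605594686 [ 0.43330976 -0.0716254   0.05286371] -0.15633824413108616
```

Emit:
drive_tool(deltas=[[[0, 0, 0], [0, 0, 0], 3.4], [[0, 0, 0], [0, 0, 0], 3.4], [[0, 0, 0], [0, 0, 0], 3.4], [[0, 0, 0], [0, 0, 0], 3.4], [[0, 0, 0], [-1, 0, 0], 3.4], [[0, 0, 0], [-2, 0, 0], 3.4], [[0, 0, 0], [-3.5, 0, 0], 3.4], [[0, 0, 0], [-3.5, 0, 0], 3.4], [[0, 0, 0], [-3.5, 0, 0], 3.4], [[0, 0, 0], [-3.5, 0, -2], 3.4], [[0, 0, 0], [-1, 0, -4], 6], [[0, 0, 0], [0, 0, -4], 6]])

```text
clock: 6.32
tool_pos: [0.4059, 0.0022, 0.171]
eef_rot: [0.506, 0.486, -0.436, 0.563]
contact_force: [0.6, 1.0, 0.6]
opening: 0.512
```

Emit:
drive_tool(deltas=[[[0, 0, 0], [0, 0, -4], 6], [[0, 0, 0], [0, 0, -4], 6], [[0, 0, 0], [0, 0, -4], 6], [[0, 0, 0], [0, 0, -4], 6], [[0, 0, 0], [0, 0, -2], 6], [[0, 0, 0], [0, 0, 0], 6]])

```text
clock: 6.82
tool_pos: [0.3847, 0.1883, 0.1672]
eef_rot: [0.504, 0.492, -0.431, 0.564]
contact_force: [0.3, 0.2, 0.4]
opening: 0.68
```

```bash
python3 - <<'E'
from h import *
s=r.get_state();print(s["tool_pos"],s["clock"],s["opening"])
snap("top","pics/t1.png");snap("side","pics/s2.png")
for k in range(3): pass
a=cv2.imread("pics/t1.png");print(w2px("top",[.569,-.063,.04]))
cv2.imwrite("pics/c3.png",cv2.resize(a[135:275,240:400],None,fx=4.9,fy=4.2*4.9/4.2,interpolation=cv2.INTER_CUBIC)[:600,:800])
E
```

```text
[0.38471837 0.18833522 0.16718947] 6.8167 0.6802849894229258
[321.13303377 226.4877464 ]
```

View pics/c3.png

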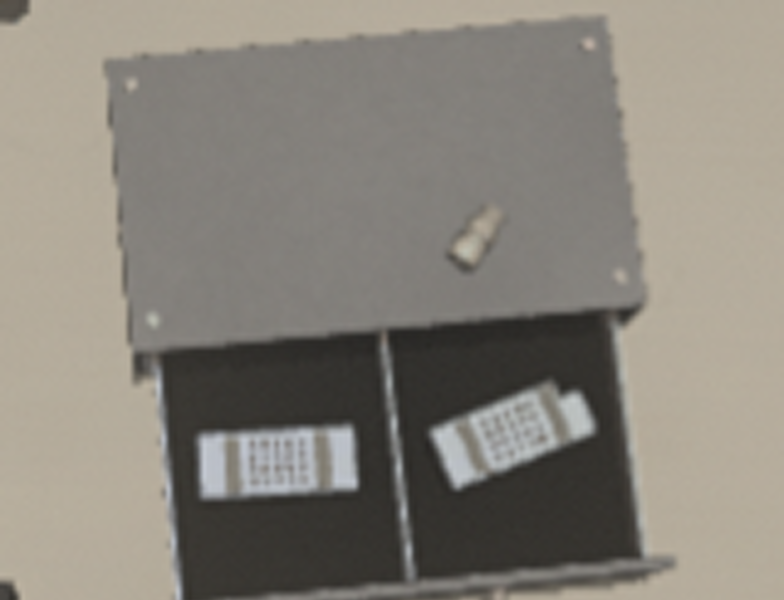

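```bash
python3 - <<'E'
from h import *
P=lambda u,v,z=.044:px2w("top",240+(u+.5)/4.9-.5,135+(v+.5)/4.9-.5,z)
a,b,c=P(430,430),P(457,490),P(596,432)
print("mid",((a+c)/2).round(4)); d=c-b;print("L",np.linalg.norm(d),"W",np.linalg.norm(a-b),"xdir",np.degrees(np.arctan2(d[1],d[0])))
d=b-a;print("-y dir",np.degrees(np.arctan2(d[1],d[0])))
e=P(112,62,.08),P(605,16,.08),P(640,300,.08),P(132,345,.08);print("unit",np.mean(e,0))
h=cv2.imread("pics/t1.png")[225:285,260:400];cv2.imwrite("pics/c4.png",cv2.resize(h,None,fx=5.5,fy=5.5,interpolation=cv2.INTER_CUBIC))
for D in(0,.16):
  for y in(.06,-.06): print(D,(w2px("top",np.array([.7354,-.0439,.055])+np.array([.9938,.1115,0])*(-.1456-D)+np.array([-.1115,.9938,0])*(y))-[260,225])*5.5)
E
```

```text
mid [ 0.5822 -0.1364  0.044 ]
L 0.09884534101578424 W 0.042438437996564056 xdir -66.64074039069013
-y dir -155.83444972020425
unit [ 0.73921072 -0.04243409  0.08      ]
0 [229.6236294  -23.21157364]
0 [437.84474656 -42.86329517]
0.16 [258.98726112 258.28697676]
0.16 [470.9073118  237.05800127]
```

View pics/c4.png

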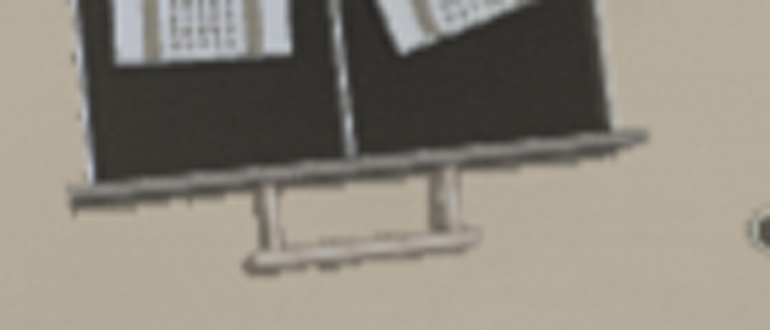

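The notched plate lies in the right half, with its notch at the upper right (crop ~(570,385)), so its +x points right. The handle ends, at crop (250,264) and (478,237), match an extension of 0.16 m. I'll move above the plate next.

```bash
python3 - <<'E'
from h import *
rows([.582,-.136,.13],down(23.4),12)
E
```

```text
12 x [-1.4, 0.17, -0.67] [0.41, 0.91, 2.98] vmax 2.98
```

Emit:
drive_tool(deltas=[[[-1.4, 0.17, -0.67], [0.41, 0.91, 2.98], 6.5], [[-1.4, 0.17, -0.67], [0.41, 0.91, 2.98], 6.5], [[-1.4, 0.17, -0.67], [0.41, 0.91, 2.98], 6.5], [[-1.4, 0.17, -0.67], [0.41, 0.91, 2.98], 6.5], [[-1.4, 0.17, -0.67], [0.41, 0.91, 2.98], 6.5], [[-1.4, 0.17, -0.67], [0.41, 0.91, 2.98], 6.5], [[-1.4, 0.17, -0.67], [0.41, 0.91, 2.98], 6.5], [[-1.4, 0.17, -0.67], [0.41, 0.91, 2.98], 6.5], [[-1.4, 0.17, -0.67], [0.41, 0.91, 2.98], 6.5], [[-1.4, 0.17, -0.67], [0.41, 0.91, 2.98], 6.5], [[-1.4, 0.17, -0.67], [0.41, 0.91, 2.98], 6.5], [[-1.4, 0.17, -0.67], [0.41, 0.91, 2.98], 6.5]])

```text
clock: 7.92
tool_pos: [0.5801, -0.1411, 0.1293]
eef_rot: [0.388, 0.591, -0.39, 0.59]
contact_force: [1.4, 0.9, -0.4]
opening: 0.741
```

Emit:
drive_tool(deltas=[[[0, 0, 0], [0, 0, 0], 6.5], [[0, 0, 0], [0, 0, 0], 6.5], [[0, 0, 0], [0, 0, 0], 6.5]])

```text
clock: 8.17
tool_pos: [0.5799, -0.1371, 0.1296]
eef_rot: [0.388, 0.591, -0.389, 0.59]
contact_force: [-0.9, -0.0, -0.5]
opening: 0.738
```

```bash
python3 - <<'E'
from h import *
s=r.get_state();print(s["tool_pos"],s["q"].round(2),s["opening"])
rows([.582,-.136,.04],down(23.4),10)
E
```

```text
[ 0.57991617 -0.1370738   0.12961289] [ 0.57  0.92 -0.76  1.74  0.82  0.84 -0.17] 0.7379367203315651
10 x [-0.01, -0.01, 0.01] [0.9, 0.02, -0.0] vmax 0.9
```

Emit:
drive_tool(deltas=[[[0, 0, 0], [0.9, 0.02, 0], 6.5], [[0, 0, 0], [0.9, 0.02, 0], 6.5], [[0, 0, 0], [0.9, 0.02, 0], 6.5], [[0, 0, 0], [0.9, 0.02, 0], 6.5], [[0, 0, 0], [0.9, 0.02, 0], 6.5], [[0, 0, 0], [0.9, 0.02, 0], 6.5], [[0, 0, 0], [0.9, 0.02, 0], 6.5], [[0, 0, 0], [0.9, 0.02, 0], 6.5], [[0, 0, 0], [0.9, 0.02, 0], 6.5], [[0, 0, 0], [0.9, 0.02, 0], 6.5], [[0, 0, 0], [0, 0, 0], 6.5], [[0, 0, 0], [0, 0, 0], 6.5]])

```text
clock: 9.17
tool_pos: [0.5833, -0.1352, 0.0395]
eef_rot: [0.388, 0.591, -0.388, 0.59]
contact_force: [0.2, -0.1, 0.8]
opening: 0.735
```

```bash
python3 - <<'E'
from h import *
s=r.get_state();print(s["tool_pos"],s["contact_force"])
snap("side","pics/s3.png");u=w2px("side",[.582,-.137,.04]).astype(int);print(u)
a=cv2.imread("pics/s3.png")[max(u[1]-75,0):u[1]+65,u[0]-90:u[0]+90]
cv2.imwrite("pics/c5.png",cv2.resize(a,None,fx=4.2,fy=4.2,interpolation=cv2.INTER_CUBIC))
E
```

```text
[ 0.5833107  -0.1352406   0.03950961] [ 0.1572672  -0.05673794  0.84469247]
[274 277]
```

View pics/c5.png

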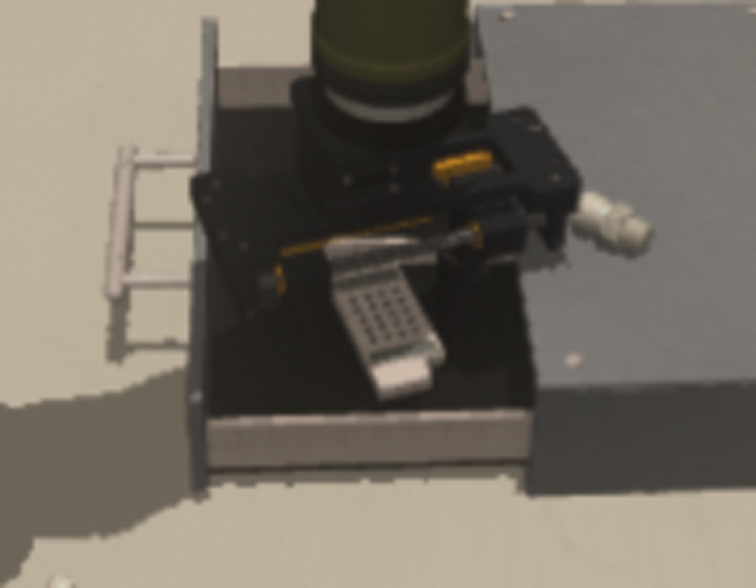

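The fingers straddle the plate at crop (385,310). The body sits next to the coupler at (605,220) without touching it. I'll close, then lift.

Emit:
drive_tool(deltas=[[[0, 0, 0], [0, 0, 0], 2], [[0, 0, 0], [0, 0, 0], 2], [[0, 0, 0], [0, 0, 0], 2], [[0, 0, 0], [0, 0, 0], 2], [[0, 0, 0], [0, 0, 0], 2], [[0, 0, 0], [0, 0, 0], 2]], force=35)

```text
clock: 9.72
tool_pos: [0.5838, -0.1354, 0.0405]
eef_rot: [0.389, 0.591, -0.388, 0.591]
contact_force: [0.0, 0.2, 2.9]
opening: 0.444
```

Emit:
drive_tool(deltas=[[[0, 0, 0], [-0.4, 0, 0], 2], [[0, 0, 0], [-0.8, 0, 0], 2], [[0, 0, 0], [-1, 0, 0], 2], [[0, 0, 0], [-1.5, 0, 0], 2], [[0, 0, 0], [-2, 0, 0], 2], [[0, 0, 0], [-2.5, 0, 0], 2], [[0, 0, 0], [-2.5, 0, 0], 2], [[0, 0, 0], [-2.5, 0, 0], 2], [[0, 0, 0], [-2.5, 0, 0], 2], [[0, 0, 0], [-2.5, 0, 0], 2], [[0, 0, 0], [-2.5, 0, 0], 2], [[0, 0, 0], [-2, 0, 0], 2]])

```text
clock: 10.72
tool_pos: [0.5838, -0.1349, 0.2707]
eef_rot: [0.389, 0.59, -0.388, 0.592]
contact_force: [0.4, 0.2, -1.2]
opening: 0.453
```

```bash
python3 - <<'E'
from h import *
s=r.get_state();print(s["tool_pos"],s["q"].round(2),s["opening"]*88.1)
E
```

```text
[ 0.58380336 -0.13485349  0.27066233] [ 0.62  0.75 -0.88  1.6   0.64  1.09 -0.02] 39.86643543638738
```

Emit:
drive_tool(deltas=[[[0, -4, 0], [-0.5, 0, 0], 2], [[0, -5, 0], [-0.5, 0, 0], 2], [[0, -5, 0], [-0.5, 0, 0], 2], [[0, -5, 0], [-0.5, 0, 0], 2], [[0, -5, 0], [-0.5, 0, 0], 2], [[0, 0, 0], [0, 0, 0], 2]])

```text
clock: 11.22
tool_pos: [0.5815, -0.1264, 0.2935]
eef_rot: [0.298, 0.456, -0.457, 0.703]
contact_force: [0.3, 0.9, -0.9]
opening: 0.446
```

```bash
python3 - <<'E'
from h import *
s=r.get_state();print(s["tool_pos"],s["q"].round(2),s["opening"]*88.1);print(np.degrees(np.arcsin(R.from_quat(s["eef_rot"]).as_matrix()[2])).round(1))
E
```

```text
[ 0.58149181 -0.12639164  0.29352989] [ 0.35  0.61 -0.68  1.82  0.98  1.01 -0.44] 39.28698875882138
[-66.    0.1  24. ]
```

Tool z, which is the plate's x, is 24° up and the joints are well inside their ranges. Another 21° to go.

Emit:
drive_tool(deltas=[[[0, -5, 0], [0, 0, 0], 2], [[0, -5, 0], [0, 0, 0], 2], [[0, -5, 0], [0, 0, 0], 2], [[0, -4, 0], [0, 0, 0], 2], [[0, -2, 0], [0, 0, 0], 2], [[0, 0, 0], [0, 0, 0], 2], [[0, 0, 0], [0, 0, 0], 2], [[0, 0, 0], [0, 0, 0], 2], [[0, 0, 0], [0, 0, 0], 2], [[0, 0, 0], [0, 0, 0], 2], [[0, 0, 0], [0, 0, 0], 2], [[0, 0, 0], [0, 0, 0], 2]])

```text
clock: 12.22
tool_pos: [0.5821, -0.1322, 0.2918]
eef_rot: [0.211, 0.32, -0.508, 0.772]
contact_force: [-0.5, 0.3, -1.1]
opening: 0.452
```

```bash
python3 - <<'E'
from h import *
s=r.get_state();p=s["tool_pos"];print(p,s["q"].round(2),abs(s["qd"]).max(),s["opening"]*88.1,s["contact_force"]);print(np.degrees(np.arcsin(R.from_quat(s["eef_rot"]).as_matrix()[2])).round(1))
snap("side","pics/s4.png");snap("top","pics/t4.png");u=w2px("side",p).astype(int);v=w2px("top",p).astype(int)
a=cv2.imread("pics/s4.png")[max(u[1]-70,0):,:][:230,max(u[0]-110,0):][:,:220]
b=cv2.imread("pics/t4.png")[130:290,220:410]
a=cv2.resize(a,None,fx=2.5,fy=2.5,interpolation=3);b=cv2.resize(b,(240,202))
c=np.zeros((max(a.shape[0],202),a.shape[1]+240,3),np.uint8);c[:a.shape[0],:a.shape[1]]=a;c[:202,a.shape[1]:]=b
cv2.imwrite("pics/c6.png",c[:600,:800]);print(c.shape)
E
```

```text
[ 0.58205151 -0.13220316  0.29178507] [ 0.08  0.64 -0.51  1.98  1.33  1.14 -0.9 ] 0.006052175180759679 39.79902137274851 [-0.50591323  0.29538582 -1.13694714]
[-45.   0.  45.]
(575, 790, 3)
```

View pics/c6.png

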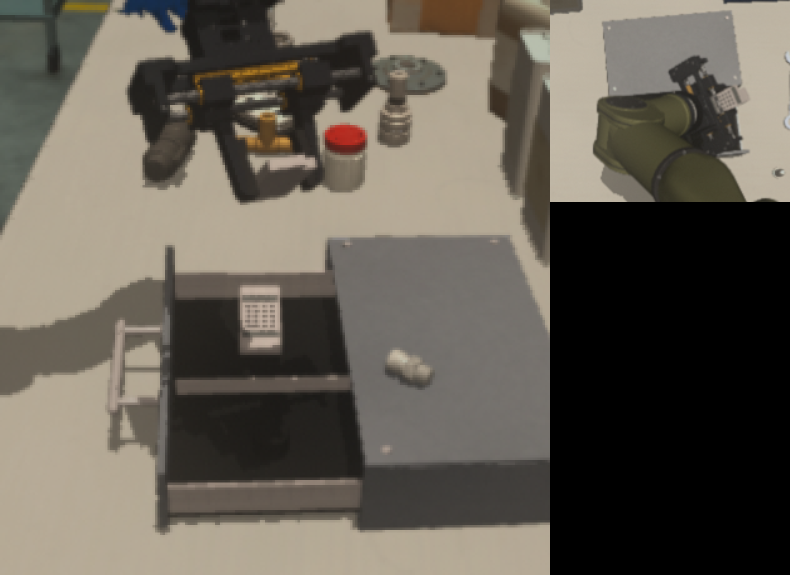

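The held plate is visible between the fingers at (280,175). The drawer is out, the blank plate is on its rest at (260,320), and the coupler, jar and tee look undisturbed. One closer look to check the plate hasn't pivoted in the grip.

```bash
python3 - <<'E'
from h import *
s=r.get_state();p=s["tool_pos"];M=R.from_quat(s["eef_rot"]).as_matrix();c=p-M[:,0]*0
ims=[]
for n,f in(("side","s4"),("top","t4")):
    u=w2px(n,p).astype(int);a=cv2.imread(f"pics/{f}.png");o=u-[33,33];a=cv2.resize(a[o[1]:o[1]+66,o[0]:o[0]+66],None,fx=6,fy=6,interpolation=2)
    q=[(w2px(n,c+M[:,2]*i*.05-M[:,1]*-j*.02-M[:,0]*.004)-o)*6 for i,j in((1,1),(1,-1),(-1,-1),(-1,1))]
    for x in q: cv2.circle(a,tuple(int(t) for t in x),3,(0,0,255),-1)
    ims.append(a)
cv2.imwrite("pics/c7.png",np.hstack(ims))
E
```

```text
(no output)
```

View pics/c7.png

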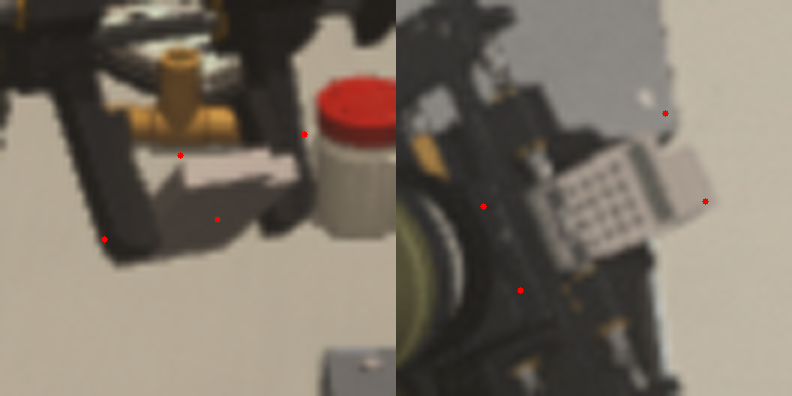

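The overlay agrees with the plate lying along the tool axes at 45°. In the top view the missing corner falls on the upper-right dot at (665,113). In the side view the upper end face is at (185–295,150–185), with the underside lying 8 mm below the dots that mark the top face. Handing in.

```bash
python3 -c "
from plant import r
s=r.get_state();print(s['clock'],s['tool_pos'],abs(s['qd']).max(),s['opening']);print(r.finish_job())"
```

```text
12.3167 [ 0.58205735 -0.13193828  0.29170789] 0.0023957294199293535 0.4488254876469162
the job is handed in; nothing more can be done
None
```

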